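# Hook the notebook tray out of the stall rack

### The arm

A 6-joint arm with a two-finger parallel gripper is mounted at the origin on the work surface. World frame = base frame: x ahead of the robot, y to its left, z up, the work surface at z = 0. Lengths are in m, angles in rad, forces in N, time in s.
With the tool pointing down it reaches from about 0.3 to 0.875 m from the base axis. Payload 6.4 kg.
Tool frame: the origin (TCP) lies on the centre line of the jaws, within the pads' length; the fingertips stand 22 mm ahead of it and the grasp point (between the pads) lies 3 mm ahead of it; z points along the fingers, y is the line along which they close (so a half turn about z gives the same grasp; the last joint's range is limited). The gripper opens to 85 mm and grips with 20 to 120 N. Pads are 22 mm wide; open, the fingers measure 114 mm over their backs; the gripper's body (76 mm by 85 mm) begins 54 mm behind the grasp point. The pads swing forward as they close: fully open they stand 13 mm farther back than shut.
Start: joints at [0.967, 0.181, 1.607, -0, 1.354, -0.206], TCP at [0.223, 0.53, 0.253] pointing down, gripper open.
Joint ranges: [-2.99, 2.99], [-0.89, 2.07], [0.3, 2.58], [-1.14, 4.28], [0, 2.63], [-3.12, 3.12]. Speed limits (rad/s): [2.57, 2.57, 3.01, 3.14, 3.14, 3.14].

### API

Orientations are given as a unit quaternion [w, x, y, z].
In Python, from bench import ctrl gives the robot as it stands. The module is installed in compiled form; this text tells all that it offers.
- The arm moves only by the tool servo_tool, never from a script. Its argument "commands" is a list of rows, each a list of 3 entries, a list of its own where there are three numbers: the shift along the tool's x, y, z in mm, then the turn about the tool's z in rad, then the finger opening in mm, from 0 to 85.4. In form: [[[dx, dy, dz], turn, jaw], ...]. A call has 1 to 20 rows; each row shifts and turns the commanded pose from where the row before left it, along the tool's axes as they then stand; what a row does not reach is not made up. A row lasts 1/8 s, in which the tool goes at most 62.5 mm and 10.7 degrees, less where a joint would pass 70% of its speed; a pose out of reach is approached as far as the arm can. A call with a gripper value outside its range is refused whole. The fingers move at their own pace and stop on an object; the grip force is fixed at half the most. Time passes only in rows, so rows that do not move let the fingers close. It gives the time, the measured TCP pose, the force, the opening and the grip force at its end, in the units of the state.
- ctrl.get_obs(): the state, without advancing time (a new reading comes with each control period).
- ctrl.camera(name): name is "scene" or "top" or "wrist"; returns a dict with "color" (384x512x3 uint8, red, green, blue), "z_map" (384x512 float32, m along the optical axis (not along the pixel's ray), 0 where there is no reading), "fx", "fy", "cx", "cy" (pixels), "R" (3x3) and "t" (3): a world point X has camera coordinates R X + t. Camera axes: x right, y down, z forward; pixel columns grow to the right and rows downward; lengths in m; the calibration is good to about 2 mm. The wrist camera is an equidistant fisheye: a pixel r from the principal point sees the ray r / f radians off the axis. A picture is of the moment at which its call begins.
- ctrl.hand_in(): hands the job in; it is judged then, once.
The state is a dict: "time_s": time; "q": joint angles; "dq": joint speeds; "joint_efforts": joint torques, N m; "eef_pos": TCP position; "eef_rot": TCP orientation; "wrist_force": force on the tool from outside, world axes, zero at the start; "torque": the same for the moment, N m; "opening": opening from 0.0 (shut) to 1.0 (fully open); "grasp_force": force on a finger pad.
Only numpy, scipy, OpenCV 4.12 (cv2) and the standard library are available. Lean on these libraries where they do the work, as an engineer would, in place of code of your own. Each camera call takes 0.05 s, during which the arm holds its last target. There are 200 camera calls.

### The job

Take the hook tool from its wooden stand, drop its tip into the pull ring of the tray that is packed with notebooks, and draw that tray out along the table until it is wholly clear of the rack. Then unhook it and put the hook back on its stand as it was. Move the tray with the hook only, never with the gripper, and leave the tray of pens where it is.

Things in the scene. Friction and masses are not known exactly. Their poses are not given: they have to be found in the camera images.
- hook: Hook tool, 0.15 kg, lying level on its stand. Square wooden handle 120 long, 22 wide, 22 high; origin at the handle's centre, 56 above the table at the start (grip here). x runs along the handle to the hook, z up. From a brass collar (16 diameter, 12 long) a steel rod of 7 diameter goes on along the axis and at x = 130 turns straight down for 40.
- hook_tip (a point): Centre of the rounded lower end of the hook's down-turned rod, at x = 130, y = 0, z = -40 in the hook's frame (the steel ends 3.5 lower).
- stand: Fixed wooden stand of the hook. Base 130 (x) x 76 (y) x 10 high; two posts 12 thick at x = +-49 leave 86 between them for the fingers. The handle lies along x on the posts, 45 above the table, in notches 42 wide whose side horns end 62 above the table. Origin under the base's centre; the hook's tip hangs free beyond its +x end.
- book_tray: Loose wooden tray packed with five dark notebooks on edge: 120 long (x), 90 wide (y), walls 42 high, books up to 72, 0.3 to 0.55 kg. Origin at its underside's centre; -x is the front, facing out of the rack. A steel ring, fixed to the tray, lies level before the front: centre at x = -86, y = 0, 24 above the table; hole 36 across, bar 6 thick. Slides on the table.
- pen_tray: The other loose tray, same footprint, wood and pull ring, but shallow (28 high) with four pens lying in it. Origin at the centre of its underside. To be left alone.
- rack: Fixed low wooden rack, open at top and front; two bays hold the two trays, in either order. Origin on the table; -x points out of the bays. Walls 50 high, 12 thick, at y = -112, 0, 112, from x = -40 (the mouth) to the back wall's inner face at x = 66. A tray drawn along -x is wholly clear when its origin passes x = -100 in this frame.
There are look-alikes about, which are no part of the job. Leave any green look-alike of the hook alone.

How it is judged:
On the way, in this order (a step that is already met when the one before it is completed fails the run):
1. the hook's tip is down through the ring of the notebook tray (x of hook_tip in the frame of book_tray between -0.106 and -0.066 m and y of hook_tip in the frame of book_tray between -0.02 and 0.02 m and z of hook_tip in the frame of book_tray below 0.021 m), for 0.1 s.
2. the notebook tray is drawn clear of the rack with the hook still in its ring (all of step 1 and x of book_tray in the frame of rack below -0.097 m), for 0.1 s.
At the end, for the whole second after the job is handed in: The notebook tray stands flat and still on the table, wholly clear of the rack's mouth (its origin beyond x = -97 mm in the rack's frame); the hook lies still on its stand again, within 30 mm of where it was and level within 0.2 rad; the pen tray is within 20 mm of where it was (x of book_tray in the frame of rack below -0.097 m and angle between book_tray's own z axis and vertical below 0.1 rad and height (world z) of book_tray below 0.01 m and linear speed of each of book_tray, hook below 0.02 m/s and distance of hook from where it was at the start of the episode below 0.03 m and angle between hook's own z axis and vertical below 0.2 rad and distance of pen_tray from where it was at the start of the episode below 0.02 m); the robot touches nothing.
It fails at once if the gripper or arm touches a tray (contact force between any of the fingers, the arm and book_tray above 1 N or contact force between any of the fingers, the arm and pen_tray above 1 N).
It fails at once if the pen tray is moved from its place by more than 20 mm (distance of pen_tray from where it was at the start of the episode above 0.02 m).
It fails at once if the notebook tray is tipped or lifted (angle between book_tray's own z axis and vertical above 0.3 rad or height (world z) of book_tray above 0.03 m).
It also fails if it takes over 53 s, if anything falls off the work surface, if the arm or the gripper's body presses on something with over 40 N, if the wrist force passes 120 N, or if a joint passes its speed limit or range.

## Working session

There is one attempt and no reset: what is moved stays moved. The work goes in short steps, Python scripts to look and compute and a tool call to move; the robot and the scene stay as the last step left them, time stands still between calls to the robot, and variables do not carry over. Pictures are saved under pics/ and viewed, at most 10 in all, crops included, and the job is handed in when it is done.

Besides the shell and the picture viewer there is one more tool, called after "Call:" by a JSON object that holds its "method" and its "body". servo_tool: Moves the arm, as the interface text tells. Its arguments: {"type":"object","properties":{"commands":{"type":"array"}},"required":["commands"]}

```bash
mkdir -p pics
python3 - <<'E'
from bench import ctrl
import cv2,numpy as np,pickle
o=ctrl.get_obs();print(o['time_s'],o['eef_pos'],o['eef_rot'],o['opening'])
for n in('top','scene'):
    c=ctrl.camera(n);pickle.dump(c,open(n+'.pkl','wb'))
    cv2.imwrite(f'pics/{n}0.png',c['color'][:,:,::-1])
    print(n,c['fx'],c['cx'],c['cy'],c['R'].round(3).tolist(),c['t'])
E
```

```text
0.0 [0.22243964 0.52967795 0.25239232] [-3.29401709e-04  1.97579880e-01  9.80286406e-01 -8.02716743e-04] 1.0025653223944282
top 374.3018518122667 253.94851285840406 191.00637471166792 [[-0.026, -0.999, -0.029], [-0.994, 0.029, -0.107], [0.108, 0.026, -0.994]] [-0.07508354  0.51679227  1.03812676]
scene 359.3274397632726 256.05867128171127 196.88997363502094 [[-0.744, 0.668, 0.012], [0.56, 0.633, -0.535], [-0.365, -0.391, -0.845]] [ 0.40900734 -0.16457119  1.14530897]
```

View pics/top0.png

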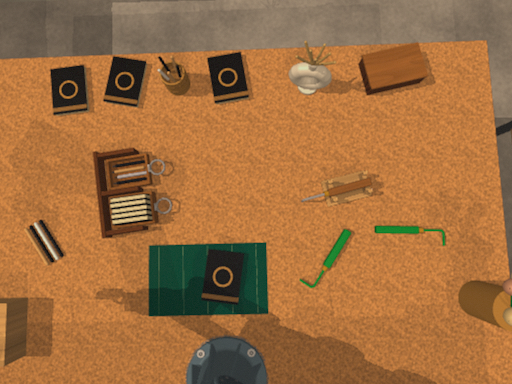

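View pics/scene0.png

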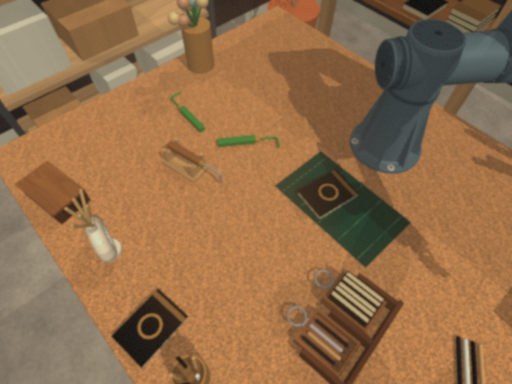

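The hook with a wooden handle lies on its stand at top px (345,188). The green look-alikes are at (333,250) and (405,230), and I leave those alone. There are two trays in the rack. The one at (130,208) has cream page edges and looks like the notebooks; the one at (130,172) looks like the pens. I'll confirm with heights and an enlarged crop.

```bash
cat > h.py <<'E'
import numpy as np,cv2,pickle
def pts(c):
    h,w=c['z_map'].shape;u,v=np.meshgrid(np.arange(w),np.arange(h));z=c['z_map']
    P=np.stack([(u-c['cx'])/c['fx']*z,(v-c['cy'])/c['fy']*z,z],-1)
    return (P-c['t'])@c['R']
def ray(c,u,v,h):
    d=np.array([(u-c['cx'])/c['fx'],(v-c['cy'])/c['fy'],1])@c['R'];o=-c['R'].T@c['t']
    return o+d*(h-o[2])/d[2]
E
python3 - <<'E'
from h import *
t=pickle.load(open('top.pkl','rb'));s=pickle.load(open('scene.pkl','rb'))
a=cv2.resize(t['color'][140:245,85:190],(400,400),interpolation=2)
b=cv2.resize(t['color'][160:220,295:385],(600,400),interpolation=2)[:, :]
b=cv2.resize(b,(400,267));b=np.vstack([b,np.zeros((133,400,3),np.uint8)])
cc=cv2.resize(s['color'][260:384,275:410],(400,368),interpolation=2);d=cv2.resize(s['color'][130:190,150:230],(400,300))
cv2.imwrite('pics/crop1.png',np.hstack([a,b])[:,:,::-1])
P=pts(t)
for u,v in[(130,210),(140,208),(130,172),(112,172),(100,195),(164,206),(160,167),(345,187),(355,185),(310,197)]:print(u,v,P[v,u].round(3))
Q=pts(s)
for n,X in(('top',P),('scene',Q)):
  for lo,hi in((.060,.08),(.018,.032),(.035,.056)):
    m=(X[...,2]>lo)&(X[...,2]<hi)&(X[...,0]>.3)&(X[...,0]<.75)&(abs(X[...,1])<.5)
    k,l,st,ce=cv2.connectedComponentsWithStats(m.astype(np.uint8))
    for i in range(1,k):
      if st[i,4]>15:
        q=X[l==i];print(n,lo,hi,st[i].tolist(),q.mean(0).round(3),q.min(0).round(3),q.max(0).round(3))
E
```

```text
130 210 [0.468 0.253 0.062]
140 208 [0.472 0.224 0.067]
130 172 [0.584 0.276 0.002]
112 172 [0.584 0.326 0.012]
100 195 [0.514 0.344 0.048]
164 206 [ 0.481  0.176 -0.001]
160 167 [0.597 0.187 0.002]
345 187 [ 0.514 -0.339  0.066]
355 185 [ 0.519 -0.367  0.064]
310 197 [ 0.49  -0.244  0.058]
top 0.06 0.08 [324, 178, 47, 19, 366] [ 0.513 -0.347  0.065] [ 0.491 -0.408  0.06 ] [ 0.537 -0.282  0.073]
top 0.06 0.08 [109, 194, 39, 31, 935] [0.47  0.256 0.067] [0.43  0.205 0.06 ] [0.511 0.311 0.077]
top 0.018 0.032 [104, 150, 61, 41, 529] [0.588 0.262 0.026] [0.53  0.168 0.018] [0.646 0.345 0.032]
top 0.018 0.032 [99, 158, 6, 34, 67] [0.575 0.35  0.026] [0.527 0.343 0.018] [0.624 0.358 0.032]
top 0.018 0.032 [152, 192, 20, 32, 148] [0.478 0.18  0.026] [0.432 0.148 0.018] [0.52  0.203 0.032]
top 0.018 0.032 [103, 197, 7, 34, 70] [0.463 0.336 0.025] [0.415 0.329 0.018] [0.51  0.343 0.032]
top 0.018 0.032 [376, 226, 27, 8, 179] [ 0.395 -0.463  0.021] [ 0.385 -0.5    0.018] [ 0.406 -0.428  0.027]
top 0.018 0.032 [323, 230, 28, 36, 294] [ 0.348 -0.317  0.021] [ 0.302 -0.356  0.018] [ 0.398 -0.277
[... 1719 characters left out ...]
82, 72, 909] [0.578 0.263 0.027] [0.522 0.166 0.018] [0.635 0.345 0.032]
scene 0.018 0.032 [377, 315, 12, 17, 17] [0.459 0.333 0.024] [0.437 0.331 0.018] [0.481 0.336 0.032]
scene 0.018 0.032 [300, 353, 35, 31, 59] [0.642 0.297 0.025] [0.636 0.252 0.019] [0.647 0.341 0.032]
scene 0.018 0.032 [344, 361, 15, 21, 22] [0.591 0.35  0.025] [0.565 0.347 0.019] [0.616 0.353 0.032]
scene 0.035 0.056 [163, 147, 22, 11, 61] [ 0.542 -0.388  0.047] [ 0.524 -0.404  0.035] [ 0.558 -0.343  0.056]
scene 0.035 0.056 [186, 157, 14, 15, 63] [ 0.522 -0.303  0.047] [ 0.507 -0.336  0.036] [ 0.537 -0.293  0.056]
scene 0.035 0.056 [301, 269, 104, 115, 2242] [0.518 0.3   0.048] [0.395 0.191 0.035] [0.648 0.364 0.056]
```

View pics/crop1.png

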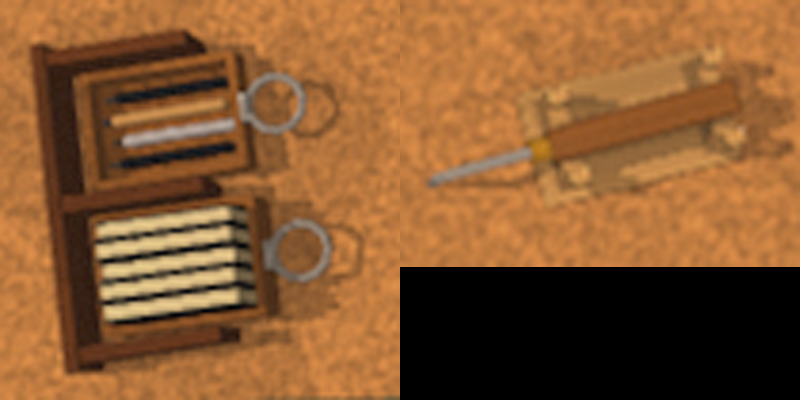

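The crop confirms it. The lower tray (top px (130,208), tops at 62–75 mm) holds five dark-covered notebooks and fits; the upper tray (130,172) is shallow and holds four pens. The wooden hook is at (345,188). Next I measure precisely.

```bash
cat >> h.py <<'E'
def axis(X,d0):
    p=X[:,:2].astype(np.float32);vx,vy,x0,y0=cv2.fitLine(p,cv2.DIST_HUBER,0,.01,.001).ravel()
    d=np.array([vx,vy]);d*=np.sign(d@d0);return np.array([x0,y0]),d,np.degrees(np.arctan2(d[1],d[0]))
E
python3 - <<'E'
from h import *
for n in('top','scene'):
    c=pickle.load(open(n+'.pkl','rb'));P=pts(c);x,y,z=P[...,0],P[...,1],P[...,2]
    hsv=cv2.cvtColor(c['color'],cv2.COLOR_RGB2HSV)
    m=(z>.0625)&(z<.08)&(x>.45)&(x<.57)&(y<-.25)&(y>-.43)&(hsv[...,1]>90)
    q=P[m];ctr,d,a=axis(q,[0,1]);s=(q[:,:2]-ctr)@d;print(n,'handle',ctr.round(4),a.round(2),'ext',np.percentile(s,[1,99]).round(4),'mid',(ctr+d*np.percentile(s,[1,99]).mean()).round(4))
    m=(z>.063)&(z<.08)&(x>.4)&(x<.54)&(y>.19)&(y<.33)
    r=cv2.minAreaRect(P[m][:,:2].astype(np.float32));print('books',r)
    m=(z>.046)&(z<.056)&(x>.38)&(x<.67)&(y>.19)&(y<.38)
    r=cv2.minAreaRect(P[m][:,:2].astype(np.float32));print('rack',r)
    grey=(hsv[...,1]<75)&(hsv[...,2]>90)
    # ring by grey colour, on plane z=.024
    v,u=np.nonzero(grey)
    G=np.array([ray(c,a,b,.024) for a,b in zip(u,v)])
    k=(abs(G[:,0]-.483)<.035)&(G[:,1]>.14)&(G[:,1]<.205);g=G[k,:2]
    if len(g)>5:
        e=cv2.fitEllipse(g.astype(np.float32));print('ring',len(g),e,g.min(0),g.max(0))
    G=np.array([ray(c,a,b,.056) for a,b in zip(u,v)])
    k=(abs(G[:,0]-.49)<.04)&(G[:,1]>-.29)&(G[:,1]<-.2)
    g=G[k];
    if len(g)>5: print('rod',len(g),axis(g,[0,1]),g.min(0),g.max(0), g[g[:,1].argmax()])
E
```

```text
top handle [ 0.5135 -0.3489] 103.62 ext [-0.0585  0.0648] mid [ 0.5128 -0.3459]
books ((0.4703942537307739, 0.25727635622024536), (0.07370679825544357, 0.10057926177978516), 6.2530975341796875)
rack ((0.5239481925964355, 0.2845264673233032), (0.2472440004348755, 0.14162878692150116), 7.200485706329346)
ring 84 ((0.4809846878051758, 0.1719883531332016), (0.040604788810014725, 0.0458717979490757), 11.025763511657715) [0.45915836 0.14880152] [0.50239158 0.19780207]
rod 36 (array([ 0.4901102 , -0.25011867], dtype=float32), array([-0.25249717,  0.9675976 ], dtype=float32), np.float32(104.62532)) [ 0.47982032 -0.27994012  0.056     ] [ 0.50021773 -0.2215251   0.056     ] [ 0.47982032 -0.2215251   0.056     ]
scene handle [ 0.5165 -0.3512] 104.67 ext [-0.0586  0.0684] mid [ 0.5153 -0.3464]
books ((0.4709267020225525, 0.2552131116390228), (0.07482489943504333, 0.10005499422550201), 6.342158317565918)
rack ((0.5237246155738831, 0.27840083837509155), (0.24129213392734528, 0.1508859395980835), 7.647895812988281)
ring 78 ((0.4814438819885254, 0.17041319608688354), (0.04105854034423828, 0.042324792593717575), 178.38864135742188) [0.46037098 0.14896899] [0.50338073 0.19296868]
rod 17 (array([ 0.49086395, -0.2517227 ], dtype=float32), array([-0.22220822,  0.97499925], dtype=float32), np.float32(102.83876)) [ 0.4855442  -0.27672194  0.056     ] [ 0.49784741 -0.22564495  0.056     ] [ 0.48778854 -0.22564495  0.056     ]
```

Call:
{"method": "servo_tool", "body": {"commands": [[[-38,-43.5,0],0,85],[[-38,-43.5,0],0,85],[[-38,-43.5,0],0,85],[[-38,-43.5,0],0,85],[[-38,-43.5,0],0,85],[[-38,-43.5,0],0,85],[[-38,-43.5,0],0,85],[[-38,-43.5,0],0,85],[[-38,-43.5,0],0,85],[[-38,-43.5,0],0,85],[[-38,-43.5,0],0,85],[[-38,-43.5,0],0,85],[[-38,-43.5,0],0,85],[[-38,-43.5,0],0,85],[[-38,-43.5,0],0,85],[[-39,-44,0],0,85],[[0,0,20],0.155,85],[[0,0,20],0.155,85],[[0,0,20],0.155,85],[[0,0,20],0.155,85]]}}

```text
time_s: 2.6
eef_pos: [0.5141, -0.3477, 0.172]
eef_rot: [-0.001, 0.489, 0.872, 0.0]
wrist_force: [0.0, -0.3, -0.7]
opening: 0.994
grasp_force: 0.0
```

Call:
{"method": "servo_tool", "body": {"commands": [[[0,0,10],0.155,85],[[0,0,10],0.155,85],[[0,0,0],0,85],[[0,0,0],0,85]]}}

```text
time_s: 3.1
eef_pos: [0.5144, -0.3479, 0.1535]
eef_rot: [0.0, 0.615, 0.789, 0.0]
wrist_force: [-0.2, 0.2, -0.2]
opening: 0.993
grasp_force: 0.0
```

```bash
cat >> h.py <<'E'
from scipy.spatial.transform import Rotation as Ro
def state(o):
    R=Ro.from_quat(np.roll(o['eef_rot'],-1)).as_matrix();p=np.array(o['eef_pos'])
    print(round(o['time_s'],2),'p',p.round(4),'yaw',np.degrees(np.arctan2(R[1,0],R[0,0])).round(2),'z',R[:,2].round(4),'open',round(o['opening'],3),'F',np.round(o['wrist_force'],2),'g',o['grasp_force'])
    return p,R
def todo(o,tgt):
    p,R=state(o);print('to go (tool mm)',(R.T@(np.array(tgt)-p)*1000).round(1))
E
python3 - <<'E'
from h import *
from bench import ctrl
todo(ctrl.get_obs(),[.5145,-.3488,.058])
c=ctrl.camera('wrist');cv2.imwrite('pics/w1.png',c['color'][:,:,::-1])
print(c['fx'],c['cx'],c['cy'])
t=pickle.load(open('top.pkl','rb'));P=pts(t);d=np.radians(97.2);e=np.array([np.cos(d),np.sin(d)]);l=np.array([e[1],-e[0]])
m=(P[...,2]>.046)&(P[...,2]<.056)&(P[...,0]>.38)&(P[...,0]<.67)&(P[...,1]>.19)&(P[...,1]<.38)
q=P[m][:,:2];u=q@e;v=q@l
print('rack along',np.percentile(u,[.5,99.5]),'lat',np.percentile(v,[.5,99.5]),'tray',np.array([.4707,.2566])@e,np.array([.4707,.2566])@l)
vm=(v.min()+v.max())/2;k=abs(v-vm)<.008;print('midwall',np.percentile(u[k],[1,99]))
E
```

```text
3.1 p [ 0.5144 -0.3479  0.1535] yaw 104.09 z [ 0. -0. -1.] open 0.993 F [-0.21  0.22 -0.21] g 0.0
to go (tool mm) [-0.8 -0.2 95.5]
297.3186396354542 252.5646208873735 186.4926477468455
rack along [0.14697114 0.28683137] lat [0.43463553 0.67681887] tray 0.1955822793185769 0.4991488976413252
midwall [0.17056766 0.28536765]
```

View pics/w1.png

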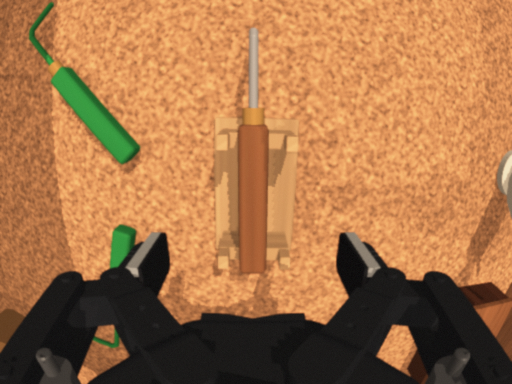

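The picture shows the handle centred between the fingers and aligned with the tool (wrist px (253,200)). The stand posts are at rows 130 and 250. I go down and grip.

Call:
{"method": "servo_tool", "body": {"commands": [[[0,0,20],0,85],[[0,0,30],0,85],[[-1,0,25],0,85],[[0,0,15],0,85],[[0,0,6],0,85],[[0,0,0],0,60],[[0,0,0],0,40],[[0,0,0],0,25],[[0,0,0],0,15],[[0,0,0],0,10],[[0,0,0],0,10],[[0,0,0],0,10],[[0,0,0],0,10]]}}

```text
time_s: 4.78
eef_pos: [0.5151, -0.3494, 0.0582]
eef_rot: [0.001, 0.616, 0.788, -0.0]
wrist_force: [-0.9, 0.4, 5.2]
opening: 0.245
grasp_force: 59.4
```

Run:
```python
from h import *
from bench import ctrl
state(ctrl.get_obs())
```

```text
4.78 p [ 0.5151 -0.3494  0.0582] yaw 103.93 z [ 0.0011 -0.0011 -1.    ] open 0.245 F [-0.89  0.38  5.15] g 59.41499054431915
```

Call:
{"method": "servo_tool", "body": {"commands": [[[0,0,-10],0,10],[[0,0,-15],0,10],[[0,0,-20],0,10],[[0,0,-15],0,10],[[20,4,0],0,10],[[38,7.5,0],0,10],[[40,8,0],0,10],[[40,8,0],0,10],[[40,8,0],0,10],[[40,8,0],0,10],[[40,8,0],0,10],[[40,8,0],0,10],[[40,8,0],0,10],[[30,6,0],0,10],[[16,3,0],0.06,10],[[0,0,0],0.06,10],[[0,0,0],0,10],[[0,0,0],0,10]]}}

```text
time_s: 7.02
eef_pos: [0.4958, 0.0426, 0.117]
eef_rot: [-0.0, 0.662, 0.75, -0.0]
wrist_force: [0.1, 0.3, -1.4]
opening: 0.247
grasp_force: 58.7
```

Run:
```python
from h import *
from bench import ctrl
p,R=state(ctrl.get_obs())
c=ctrl.camera('wrist')
cv2.imwrite('pics/w2.png',c['color'][:,:,::-1]);pickle.dump(c,open('w2.pkl','wb'))
t=ctrl.camera('scene');pickle.dump(t,open('s2.pkl','wb'))
t=ctrl.camera('top');pickle.dump(t,open('t2.pkl','wb'))
tip=p+R@[.13,0,0]; print('tip pred',tip, 'hook axis z expect',p[2]-.002)
def proj(X):
    x=c['R']@X+c['t'];th=np.arctan2(np.hypot(x[0],x[1]),x[2]);k=th/np.hypot(x[0],x[1])*c['fx'];return c['cx']+x[0]*k,c['cy']+x[1]*k
print('ring px pred',proj(np.array([.4812,.1712,.024])),'tip px',proj(np.r_[tip[:2],p[2]-.042]),'bend',proj(np.r_[tip[:2],p[2]-.002]))
```

```text
7.03 p [0.4958 0.0426 0.117 ] yaw 97.12 z [-7.e-04  2.e-04 -1.e+00] open 0.247 F [ 0.07  0.26 -1.39] g 58.70832681655884
tip pred [0.47970422 0.17159405 0.11703727] hook axis z expect 0.1150047509673949
ring px pred (np.float64(256.3804022870832), np.float64(23.671864704935416)) tip px (np.float64(254.77021204313937), np.float64(-0.7104669339403813)) bend (np.float64(255.30791090747), np.float64(-30.88096894180933))
```

View pics/w2.png

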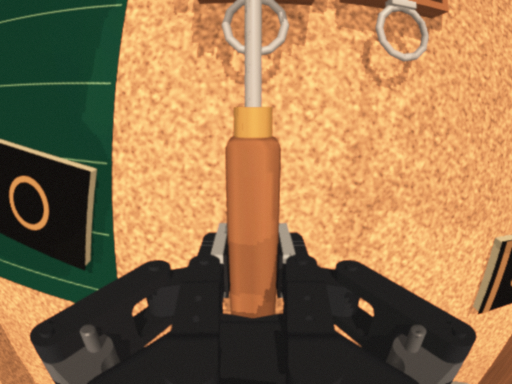

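The picture shows the rod at col 254 and the ring centre at (256,24), which matches the prediction. The trays are untouched. Next I check the rod end in the top and scene views.

Run:
```python
from h import *
e=np.array([np.cos(np.radians(97.1)),np.sin(np.radians(97.1))]);o=np.array([.4958,.0426])
l=np.array([e[1],-e[0]])
for n in('t2','s2'):
    c=pickle.load(open(n+'.pkl','rb'));hsv=cv2.cvtColor(c['color'],cv2.COLOR_RGB2HSV)
    v,u=np.nonzero((hsv[...,1]<75)&(hsv[...,2]>80))
    G=np.array([ray(c,a,b,.115) for a,b in zip(u,v)])[:,:2]-o
    s,w=G@e,G@l;k=(s>.06)&(s<.17)&(abs(w)<.015)
    print(n,k.sum(),'end',np.sort(s[k])[-4:].round(4),'lat fit',np.polyfit(s[k],w[k],1))
    P=pts(c);Q=P[...,:2]-o;S=Q@e;W=Q@l;k=(S>.08)&(S<.125)&(abs(W)<.006)&(P[...,2]>.09);print('rod z',np.polyfit(S[k],P[...,2][k],1) if k.sum()>3 else k.sum(), np.median(P[...,2][k]))
```

```text
t2 128 end [0.1297 0.13   0.1303 0.1306] lat fit [-0.17144154  0.01831078]
rod z [-0.02876631  0.12026609] 0.1172425637656483
s2 58 end [0.1283 0.1286 0.129  0.13  ] lat fit [ 0.09079062 -0.00811053]
rod z [-0.06795369  0.12471275] 0.11829590899557701
```

Call:
{"method": "servo_tool", "body": {"commands": [[[1,1.5,12],0,10],[[0,0,15],0,10],[[0,0,12],0,10],[[0,0,10],0,10],[[0,0,8],0,10],[[0,0,5],0,10],[[0,0,0],0,10],[[0,0,0],0,10]]}}

```text
time_s: 8.18
eef_pos: [0.4982, 0.0434, 0.0556]
eef_rot: [0.0, 0.662, 0.749, 0.0]
wrist_force: [-0.1, -0.1, -2.0]
opening: 0.248
grasp_force: 58.7
```

Run:
```python
from h import *
from bench import ctrl
p,R=state(ctrl.get_obs())
w=ctrl.camera('wrist')['color'][0:130,130:450];s=ctrl.camera('scene')['color'][230:350,260:420]
cv2.imwrite('pics/w3.png',np.vstack([cv2.resize(w,(640,260)),cv2.resize(s,(440,330))[:, :].repeat(1,0) if 0 else cv2.copyMakeBorder(cv2.resize(s,(440,330)),0,0,0,200,0)])[:,:,::-1])
```

```text
8.18 p [0.4982 0.0434 0.0556] yaw 97.05 z [ 7.e-04 -1.e-04 -1.e+00] open 0.248 F [-0.14 -0.14 -1.96] g 58.71810257434845
```

View pics/w3.png

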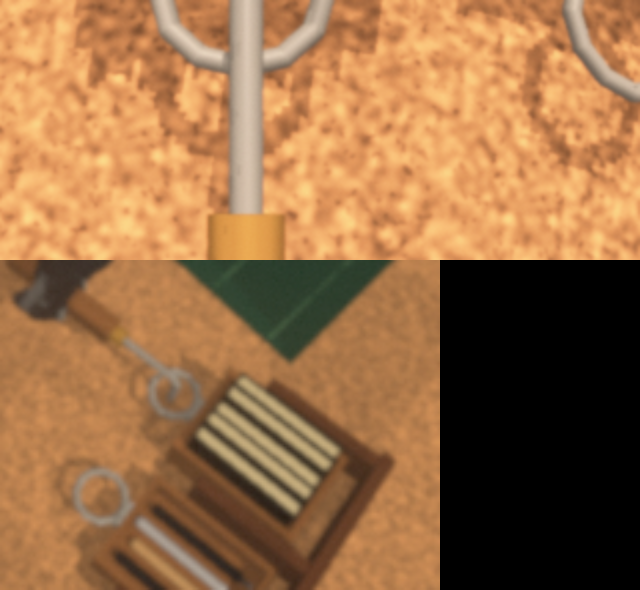

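The tip sits inside the notebook ring (crop (245,40) top, (175,385) bottom). I pull.

Call:
{"method": "servo_tool", "body": {"commands": [[[-5,0,0],0,10],[[-5,0,0],0,10],[[-5,0,0],0,10],[[-7,0,0],0,10],[[-10,0,0],0,10],[[-10,0,0],0,10],[[-10,0,0],0,10],[[-10,0,0],0,10],[[-10,0,0],0,10],[[-10,0,0],0,10],[[-10,0,0],0,10],[[-10,0,0],0,10],[[-8,0,0],0,10],[[-5,0,0],0,10],[[-3,0,0],0,10],[[-2,0,0],0,10],[[0,0,0],0,10],[[0,0,0],0,10],[[0,0,0],0,10]]}}

```text
time_s: 10.65
eef_pos: [0.5126, -0.0757, 0.0554]
eef_rot: [0.0, 0.662, 0.749, -0.0]
wrist_force: [-0.9, 0.8, -1.3]
opening: 0.249
grasp_force: 58.7
```

```bash
cat > loc.py <<'E'
from h import *
from bench import ctrl
p,R=state(ctrl.get_obs())
d=np.radians(97.2);e=np.array([np.cos(d),np.sin(d)])
for n in('top','scene'):
    c=ctrl.camera(n);pickle.dump(c,open(n+'3.pkl','wb'));P=pts(c);x,y,z=P[...,0],P[...,1],P[...,2]
    m=(z>.063)&(z<.08)&(x>.42)&(x<.54)&(y>.08)&(y<.33)
    b=cv2.minAreaRect(P[m][:,:2].astype(np.float32));print(n,'books',b,'tray rack x',np.array(b[0])@e-.209)
    hsv=cv2.cvtColor(c['color'],cv2.COLOR_RGB2HSV);v,u=np.nonzero((hsv[...,1]<75)&(hsv[...,2]>90))
    G=np.array([ray(c,a,b,.024) for a,b in zip(u,v)])[:,:2];g=G[np.hypot(*(G-(np.array(b[0])-.086*e)).T)<.03]
    if len(g)>5:print('ring',cv2.fitEllipse(g.astype(np.float32))[:2])
print('tip',p+R@[.13,0,-0])
E
python3 loc.py
```

```text
10.65 p [ 0.5126 -0.0757  0.0554] yaw 97.06 z [ 1.e-04 -3.e-04 -1.e+00] open 0.249 F [-0.92  0.8  -1.31] g 58.6940199136734
top books ((0.4837814271450043, 0.15162749588489532), (0.07389118522405624, 0.1007835641503334), 6.01373815536499) tray rack x -0.11920202281153217
ring ((0.49415433406829834, 0.07295580208301544), (0.03671124950051308, 0.05188552662730217))
scene books ((0.48427364230155945, 0.1493646204471588), (0.07505643367767334, 0.09994006156921387), 6.276596546173096) tray rack x -0.12150874571773443
ring ((0.4944766163825989, 0.0633537545800209), (0.03977517411112785, 0.04421820491552353))
tip [0.49663698 0.05331609 0.05531571]
```

The tray's origin is about 120 mm out in the rack frame, which is clear. Unhooking now: centre the tip, lift, then go back above the stand.

Call:
{"method": "servo_tool", "body": {"commands": [[[5,0,0],0,10],[[5,0,0],0,10],[[3,0,0],0,10],[[0,0,0],0,10],[[0,0,-8],0,10],[[0,0,-12],0,10],[[0,0,-15],0,10],[[0,0,-15],0,10],[[0,0,-12],0,10],[[-20,-2,0],0,10],[[-35,-4,0],0,10],[[-40,-4.5,0],0,10],[[-40,-4.5,0],0,10],[[-40,-4.5,0],0,10],[[-40,-4.5,0],0,10],[[-40,-4,0],0,10],[[-30,-3,0],-0.06,10],[[0,0,0],-0.06,10],[[0,0,0],0,10],[[0,0,0],0,10]]}}

```text
time_s: 13.25
eef_pos: [0.5147, -0.3494, 0.1168]
eef_rot: [-0.0, 0.617, 0.787, 0.0]
wrist_force: [0.6, -0.3, -1.2]
opening: 0.246
grasp_force: 58.8
```

```bash
python3 loc.py; python3 -c "
from h import *
from bench import ctrl
todo(ctrl.get_obs(),[.5151,-.3494,.0582])"
```

```text
13.25 p [ 0.5147 -0.3494  0.1168] yaw 103.85 z [-7.e-04  6.e-04 -1.e+00] open 0.246 F [ 0.58 -0.32 -1.18] g 58.77605080604553
top books ((0.4836345911026001, 0.15125110745429993), (0.0739736407995224, 0.10068705677986145), 6.354274272918701) tray rack x -0.11955703987093227
ring ((0.4941580891609192, 0.06598054617643356), (0.04050390049815178, 0.04528649151325226))
scene books ((0.48418718576431274, 0.14943699538707733), (0.07597295939922333, 0.09962740540504456), 5.8910231590271) tray rack x -0.1214261055984586
ring ((0.49436476826667786, 0.06386267393827438), (0.041047897189855576, 0.04184798523783684))
tip [ 0.48356477 -0.22322124  0.11694437]
13.35 p [ 0.515  -0.3492  0.1171] yaw 103.91 z [-3.e-04  2.e-04 -1.e+00] open 0.249 F [ 1.07  0.34 -2.11] g 58.77644062042236
to go (tool mm) [-0.2  0.  58.9]
```

Call:
{"method": "servo_tool", "body": {"commands": [[[0,0,12],0,10],[[0,0,15],0,10],[[0,0,13],0,10],[[0,0,10],0,10],[[0,0,6],0,10],[[0,0,2.5],0,10],[[0,0,0],0,10],[[0,0,0],0,24],[[0,0,0],0,30],[[0,0,0],0,50],[[0,0,0],0,85],[[0,0,0],0,85],[[0,0,0],0,85],[[0,0,-10],0,85],[[0,0,-20],0,85],[[0,0,-30],0,85],[[0,0,-30],0,85],[[0,0,-30],0,85],[[0,0,0],0,85],[[0,0,0],0,85]]}}

```text
time_s: 15.85
eef_pos: [0.515, -0.3493, 0.1791]
eef_rot: [0.0, 0.616, 0.788, -0.0]
wrist_force: [-0.2, 1.3, 0.1]
opening: 0.996
grasp_force: 0.0
```

Run:
```python
from h import *
from bench import ctrl
state(ctrl.get_obs())
c=ctrl.camera('wrist')['color'];s=ctrl.camera('scene')['color']
cv2.imwrite('pics/end.png',np.hstack([cv2.resize(c,(400,300)),cv2.resize(s,(400,300))])[:,:,::-1])
```

```text
15.85 p [ 0.515  -0.3493  0.1791] yaw 103.93 z [ 2.e-04 -2.e-04 -1.e+00] open 0.996 F [-0.18  1.28  0.09] g 0.0
```

View pics/end.png

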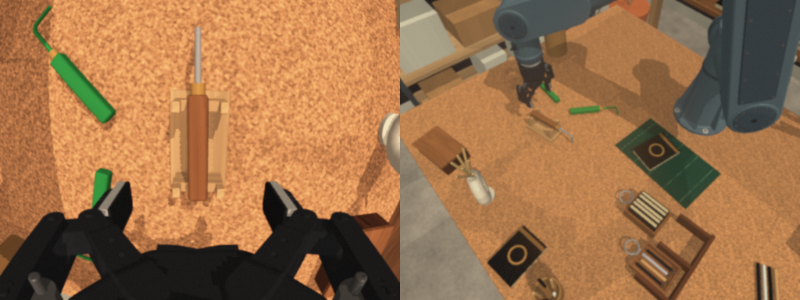

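The final picture shows the hook back in its notches (left half, (198,145)), the notebook tray clear of the rack (right half, (648,208)) and the pen tray still in its bay (655,262).

```bash
python3 -c "
from bench import ctrl
print(ctrl.hand_in())"
```

```text
the job is handed in; nothing more can be done
None
```

The notebook tray is out of the rack (its origin measured about 120 mm beyond the rack's, 97 needed), the hook is back on its stand, the pen tray was left in its bay, and the job is handed in at about 16 s; no verdict was returned.

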